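# Start the screw of the stone clamp in its thread

## Robot

A 7-joint arm with a two-finger parallel gripper is mounted at the origin on a cart in front of the work surface, level with it; the furniture and walls round the work are solid. World frame = base frame: x ahead of the robot, y to its left, z up, the work surface at z = 0. Lengths are in m, angles in rad, forces in N, time in s.
With the tool pointing down it reaches from about 0.375 to 0.925 m from the base axis. Payload 3.1 kg.
Tool frame: the origin (TCP) lies midway between the tips of the shut fingers; the grasp point (between the pads) lies 19 mm behind it (grip_point_offset is the distance from the TCP to the grasp point, in m); z points along the fingers, y is the line along which they close (so a half turn about z gives the same grasp; the last joint's range is limited). The gripper opens to 85 mm and grips with 20 to 120 N. Pads are 22 mm wide; open, the fingers measure 114 mm over their backs; the gripper's body (76 mm by 85 mm) begins 54 mm behind the grasp point. The pads swing forward as they close: fully open they stand 13 mm farther back than shut.
Start: joints at [-1.402, 0.383, 0.044, 1.598, -0.018, 1.161, -0.05], TCP at [0.171, 0.627, 0.231] pointing down, gripper open.
Joint ranges: [-2.61, 2.61], [-0.41, 2.15], [-1.48, 1.57], [0, 2.5], [-1.57, 4.71], [0.05, 1.97], [-2.85, 2.85]. Speed limits (rad/s): [2.79, 2.79, 3.14, 3.14, 3.14, 3.14, 3.14].

## Interface

Orientations are given as a unit quaternion [w, x, y, z].
In Python, from station import state, camera, camera_model, close_job, grip_point_offset gives the robot as it stands.
- The arm moves only by the tool jog_arm, never from a script. Its argument "moves" is a list of rows, each a list of 4 numbers: the shift along the tool's x, y, z in mm, then the turn about the tool's z in rad. In form: [[x, y, z, turn], ...]. A call has 1 to 10 rows; each row shifts and turns the commanded pose from where the row before left it, along the tool's axes as they then stand; what a row does not reach is not made up. A row lasts 1/10 s, in which the tool goes at most 50 mm and 8.59 degrees, less where a joint would pass 70% of its speed; a pose out of reach is approached as far as the arm can. A call is refused whole if a number of a shift passes 50 or a number of a turn 0.15, either way. A call with a gripper value outside its range is refused whole. "claw" is the gripper command: -1 is fully open, 1 is shut, values between are in proportion, set as the call begins (left out, the last holds). The fingers move at their own pace and stop on an object; "grip_force" is the grip in N (left out, the last holds). Time passes only in rows, so rows that do not move let the fingers close. It gives the time, the measured TCP pose, the force, the opening and the grip force at its end, in the units of the state.
- state(): the state, without advancing time (a new reading comes with each control period).
- camera(name): name is "side" or "top"; returns (picture, depth): 400x640x3 uint8, red, green, blue; 400x640 float32, m along the optical axis (not along the pixel's ray), 0 where there is no reading.
- camera_model(name): a dict with "K" (3x3 intrinsics, pixels), "extrinsics" (4x4, takes a point from world to camera coordinates). Camera axes: x right, y down, z forward; pixel columns grow to the right and rows downward; lengths in m; the calibration is good to about 2 mm. A picture is of the moment at which its call begins. camera_model takes no time and is no camera call.
- close_job(): hands the job in; it is judged then, once.
The state is a dict: "time_s": time; "joints": joint angles; "joint_velocities": joint speeds; "joint_torque": joint torques, N m; "position": TCP position; "tcp_rot": TCP orientation; "force": force on the tool from outside, world axes, zero at the start; "torque": the same for the moment, N m; "finger_gap": finger opening in m; "grasp_force": force on a finger pad.
Only numpy, scipy, OpenCV 4.12 (cv2) and the standard library are available. Lean on these libraries where they do the work, as an engineer would, in place of code of your own. Each camera call takes 0.05 s, during which the arm holds its last target. There are 200 camera calls.

## Task

The crank screw of the green stone clamp is standing loose on the first thread of its boss. Take its red knob and crank the screw backward (anticlockwise from above) until you notice it drop into the thread, then crank it forward (clockwise) one full turn past the place where it dropped; do not crank it forward before the drop, or it cross-threads. Finish holding: keep the knob gripped between the fingers with the screw standing still at that turn, and leave the whetstone under the clamp and the things on the bench where they are.

Things in the scene. Friction and masses are not known exactly. Their poses are not given: they have to be found in the camera images.
- boss_top (a point): fixed point on the screw's vertical axis, at the top of the round steel threaded boss (50 mm diameter) in the bridge of the green stone clamp; 118 mm above the bench. The clamp (bed 150 x 200 mm, bridge 146 mm long on two posts) is screwed to the bench and its place and yaw vary
- knob_mid (a point): centre of the red revolving crank knob: upright, round, 22 mm in diameter, 36 mm high, on an upright steel pin 60 mm out from the screw's axis; it spins freely on the pin. The crank arm's top is about 30 mm below the knob's centre, the pin's cap ends 34 mm above it; nothing of the clamp stands higher
- spindle (a joint): turn of the crank screw in rad, grows as it is cranked backward (anticlockwise from above), falls as it is cranked forward. At the start it lies between -4.0 and -1.4; a further turn backward of less than one turn brings the drop. A stop ends forward cranking about 0.3 turn past the turn wanted
- spindle_height (a joint): height of the screw in m, grows upward. Pitch 8 mm, right-handed. Cranked backward, the loose screw (0.45 kg, it sinks by its own weight) climbs slowly along the end of the thread up to about 0, then falls suddenly by nearly 8 mm: that is the drop. Cranked forward after it, the screw goes down 8 mm a turn, to about -0.016 after one turn
- stone_mid (a point): centre of the green whetstone, 60 x 180 x 20 mm, lying on the clamp's bed under the screw's brass foot, not clamped yet (leave alone)
- scrub_brush: wooden scrubbing brush, 156 mm long, on the bench (leave alone); origin at the middle of its underside
- screwdriver_amber: amber screwdriver, 202 mm long, on the bench (leave alone); origin in the middle of its underside
- enamel_cup: white enamel cup, 76 mm high, on the bench (leave alone); origin at the underside
- knob: the red knob, origin at its centre. On light springs (0.12 N/mm) it can slide 12 mm up or down its pin from the middle, so a hand on it need not follow the screw's rise and fall exactly. About 1 N at the knob turns the screw; the crank goes all round with the gripper kept at one yaw

How it is judged:
On the way, in this order (a step that is already met when the one before it is completed fails the run):
1. the screw has been cranked backward until it dropped into the thread (value of joint spindle above -0.3 rad and value of joint spindle_height below -0.0055 m), for 0.05 s.
2. it has been cranked forward one turn in the thread (value of joint spindle below -5.58 rad and value of joint spindle_height below -0.013 m), for 0.1 s.
At the end, for the whole second after the job is handed in: The screw sits in the thread one turn (within 0.7 rad, about 40 degrees) forward of where it drops, having sunk more than 13 mm below the top of its climb; it stands still (under 0.15 rad/s) and the fingers hold the knob with more than 2 N (all of step 2 and value of joint spindle above -6.98 rad and contact force between the fingers and knob above 2 N and distance between the grasp point and knob below 0.03 m and not (velocity of joint spindle above 0.15 rad/s) and velocity of joint spindle above -0.15 rad/s); the arm keeps its last pose, push and grip.
It fails at once if the screw is cranked forward before it has dropped into the thread (cross-threaded) (value of joint spindle below -4.7 rad and value of joint spindle_height above -0.0105 m).
It fails at once if the whetstone under the clamp is moved by more than 15 mm (distance of stone_mid from where it was at the start of the episode above 0.015 m).
It fails at once if the brush, screwdriver or cup is moved by more than 20 mm (distance of any of scrub_brush, screwdriver_amber, enamel_cup from where it was at the start of the episode above 0.02 m).
It also fails if it takes over 50 s, if anything falls off the work surface, if the arm or the gripper's body presses on something with over 40 N, if the wrist force passes 120 N, or if a joint passes its speed limit or range.

## Working session

There is one attempt and no reset: what is moved stays moved. The work goes in short steps, Python scripts to look and compute and a tool call to move; the robot and the scene stay as the last step left them, time stands still between calls to the robot, and variables do not carry over. Pictures are saved under pics/ and viewed, at most 10 in all, crops included, and the job is handed in when it is done.

Besides the shell and the picture viewer there is one more tool, called by a JSON object that holds its "op" and its "data". jog_arm: Moves the arm, as the interface text tells. Its arguments: {"type":"object","properties":{"moves":{"type":"array","items":{"type":"array","items":{"type":"number"}}},"claw":{"type":"number"},"grip_force":{"type":"number"}},"required":["moves"]}

```bash
mkdir -p pics; ls
cat > h.py <<'E'
import numpy as np, cv2
from station import *
def world(name,d):
    m=camera_model(name);K=np.array(m["K"]);E=np.linalg.inv(np.array(m["extrinsics"]))
    v,u=np.indices(d.shape)
    p=np.stack([(u-K[0,2])/K[0,0]*d,(v-K[1,2])/K[1,1]*d,d,np.ones_like(d)],-1)
    return (p@E.T)[...,:3]
def red(im,d):
    h=cv2.cvtColor(im,cv2.COLOR_RGB2HSV)
    return ((h[...,0]<8)|(h[...,0]>172))&(h[...,1]>140)&(h[...,2]>70)&(d>0)
E
python3 - <<'E'
from h import *
s=state();print({k:np.round(v,3) for k,v in s.items()},grip_point_offset)
for n in("side","top"):
    im,d=camera(n);np.savez(f"{n}0.npz",im=im,d=d)
    cv2.imwrite(f"pics/{n}0.png",im[...,::-1])
    w=world(n,d);m=red(im,d);v,u=np.nonzero(m)
    if len(v):print(n,m.sum(),u.min(),u.max(),v.min(),v.max(),np.percentile(w[m],[1,10,50,90,99],axis=0).round(3))
E
```

```text
pics
{'time_s': np.float64(0.0), 'joints': array([-1.402,  0.384,  0.044,  1.6  , -0.018,  1.161, -0.05 ]), 'joint_velocities': array([ 0.   , -0.001, -0.001,  0.001, -0.001, -0.   ,  0.001]), 'joint_torque': array([-1.0000e-03, -4.3347e+01,  1.0240e+00, -2.4951e+01,  1.1000e-02,
        1.2000e-02,  0.0000e+00]), 'position': array([0.171, 0.626, 0.23 ]), 'tcp_rot': array([-0.   ,  0.133,  0.991, -0.001]), 'force': array([-0.58 , -0.898, -0.825]), 'torque': array([-0.046,  0.025,  0.044]), 'grasp_force': np.float64(0.0), 'finger_gap': np.float64(0.085)} 0.0187
side 9365 121 414 0 299 [[ 0.075 -2.907 -0.498]
 [ 0.351 -2.881 -0.413]
 [ 0.607 -2.686 -0.138]
 [ 0.93  -2.663  0.141]
 [ 1.23   0.031  0.198]]
top 88 218 249 73 180 [[0.512 0.011 0.015]
 [0.513 0.012 0.021]
 [0.818 0.114 0.051]
 [0.829 0.126 0.2  ]
 [0.835 0.128 0.202]]
```

View pics/top0.png

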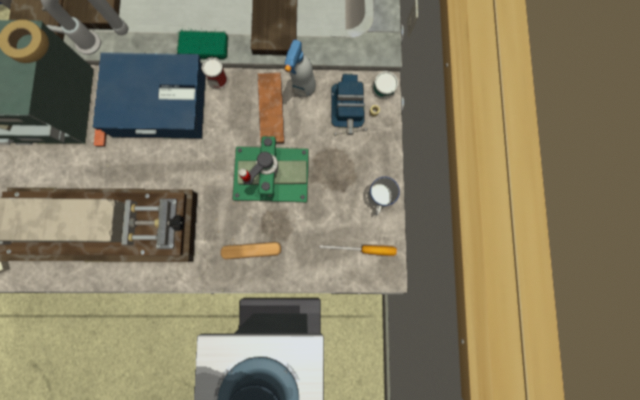

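View pics/side0.png

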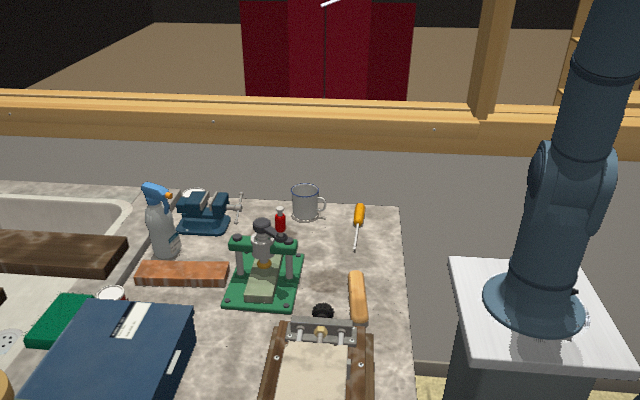

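The top view shows the clamp at about (270,172), with the boss near (268,160) and the red knob near (245,175). The side view shows the knob at about (281,222). Next I'll measure both and work out where the arm sits in the views.

Run:
```python
from h import *
for n,(u0,u1,v0,v1) in {"side":(265,300,200,245),"top":(233,258,165,190)}.items():
    z=np.load(n+"0.npz");im,d=z["im"],z["d"];w=world(n,d);m=red(im,d);k=np.zeros_like(m);k[v0:v1,u0:u1]=1;m&=k
    v,u=np.nonzero(m);print(n,m.sum(),u.min(),u.max(),v.min(),v.max());print(np.percentile(w[m],[2,50,98],axis=0).round(4))
    M=camera_model(n);K=np.array(M["K"]);E=np.array(M["extrinsics"]);print("cam",np.linalg.inv(E)[:3,3].round(3),K[0,0])
    for p in ([.171,.626,.23],[0,0,0],[.5,0,0]):
        q=K@(E@np.array(p+[1]))[:3];print(p,(q[:2]/q[2]).round(0),q[2])
    g=im.astype(int)
    # everything in clamp region above 0.105
    reg=(np.abs(w[...,0]-.5)<.25)&(np.abs(w[...,1])<.25)&(d>0)
    for a,b in((.09,.113),(.113,.125),(.125,.14),(.14,.155),(.155,.17),(.17,.19),(.19,.22),(.22,.3)):
        q=reg&(w[...,2]>a)&(w[...,2]<b)
        if q.sum()>3:print(a,b,q.sum(),np.percentile(w[q],[3,50,97],axis=0)[:,:2].round(3).tolist())
z=np.load("top0.npz");c=cv2.resize(z["im"][125:220,215:325],None,fx=5,fy=5,interpolation=cv2.INTER_CUBIC)
s=np.load("side0.npz");e=cv2.resize(s["im"][190:315,210:320],None,fx=4,fy=4,interpolation=cv2.INTER_CUBIC)
cv2.imwrite("pics/topc.png",c[...,::-1]);cv2.imwrite("pics/sidec.png",e[...,::-1])
```

```text
side 164 275 285 214 231
[[0.5119 0.0227 0.1676]
 [0.5201 0.0316 0.1853]
 [0.5307 0.0347 0.2006]]
cam [0.377 0.83  0.705] 494.5322134697855
[0.171, 0.626, 0.23] [591. 597.] 0.3983547684266636
[0, 0, 0] [531. 304.] 1.033907333421244
[0.5, 0, 0] [294. 287.] 1.081703405993302
0.09 0.113 2175 [[0.368, -0.017], [0.511, 0.213], [0.742, 0.245]]
0.113 0.125 1230 [[0.376, -0.018], [0.431, 0.218], [0.617, 0.237]]
0.125 0.14 71 [[0.417, -0.011], [0.559, -0.001], [0.576, 0.195]]
0.14 0.155 278 [[0.51, -0.008], [0.542, 0.012], [0.58, 0.036]]
0.155 0.17 165 [[0.516, -0.028], [0.563, -0.008], [0.581, 0.032]]
0.17 0.19 98 [[0.511, 0.025], [0.52, 0.032], [0.531, 0.035]]
0.19 0.22 129 [[0.511, 0.019], [0.52, 0.028], [0.53, 0.034]]
top 40 242 249 172 180
[[0.5118 0.0105 0.1792]
 [0.515  0.0154 0.1964]
 [0.5242 0.024  0.2016]]
cam [ 0.341 -0.117  0.968] 362.9271636486178
[0.171, 0.626, 0.23] [-92. 349.] 0.6787515081389428
[0, 0, 0] [258. 399.] 0.8956041009947929
[0.5, 0, 0] [264. 199.] 0.9775516115707718
0.09 0.113 1557 [[0.369, -0.035], [0.557, 0.2], [0.745, 0.246]]
0.113 0.125 823 [[0.379, -0.036], [0.438, 0.21], [0.625, 0.236]]
0.125 0.14 43 [[0.416, 0.177], [0.423, 0.185], [0.449, 0.215]]
0.14 0.155 168 [[0.511, -0.035], [0.539, 0.005], [0.561, 0.025]]
0.155 0.17 209 [[0.539, -0.033], [0.566, -0.017], [0.583, 0.003]]
0.17 0.19 22 [[0.512, 0.01], [0.514, 0.014], [0.525, 0.027]]
0.19 0.22 89 [[0.512, 0.011], [0.519, 0.019], [0.53, 0.028]]
```

View pics/topc.png

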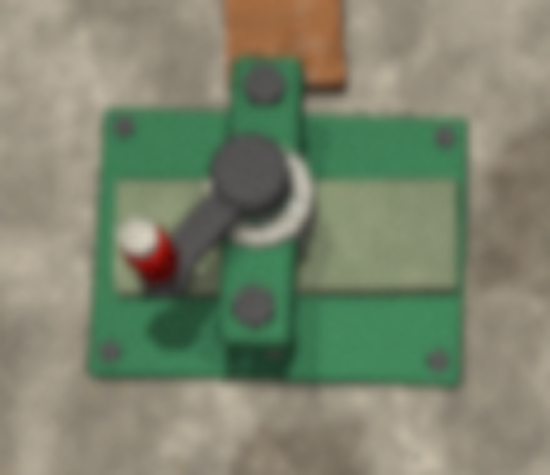

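View pics/sidec.png

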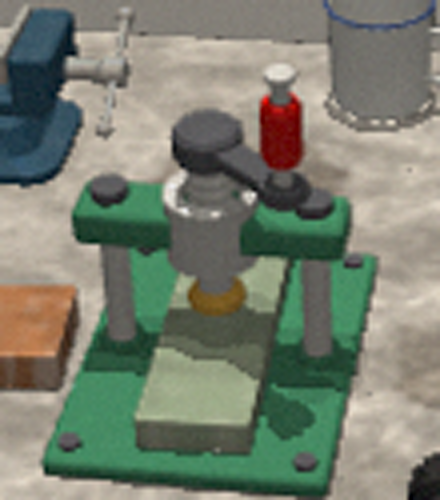

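The two cameras agree on the knob's centre: about (0.520, 0.020), z about 0.184. The crops show the hub on the bridge at about (250,172) in the top crop, with the arm pointing toward the robot and to the left. I'll turn the tool to the world axes and travel above the knob.

{"op": "jog_arm", "data": {"moves": [[0,0,-15,-0.134],[0,0,-15,-0.133],[-20,-34,0,0],[-25,-42,0,0],[-25,-42,0,0],[-25,-42,0,0],[-25,-42,0,0],[-25,-42,0,0],[-25,-42,0,0],[-25,-42,0,0]], "claw": -0.2, "grip_force": 40}}

```text
time_s: 1.1
position: [0.3668, 0.2969, 0.2609]
tcp_rot: [-0.0, -0.0, 1.0, -0.0]
force: [1.1, 0.3, 0.1]
finger_gap: 0.051
grasp_force: 0.0
```

Run:
```python
from h import *
from scipy.optimize import least_squares
s=state();print({k:np.round(s[k],4) for k in("joints","position","tcp_rot","finger_gap","force")})
z=np.load("top0.npz");im,d=z["im"],z["d"];w=world("top",d)
q=(w[...,2]>.155)&(w[...,2]<.172)&(abs(w[...,0]-.56)<.035)&(abs(w[...,1]+.015)<.03)&(d>0)
p=w[q];print(q.sum(),np.median(p[:,2]));print(cv2.minEnclosingCircle(p[:,:2].astype(np.float32)))
# boss ring, bridge bolts: bridge top symmetric about axis
h=cv2.cvtColor(im,cv2.COLOR_RGB2HSV)
g=(h[...,0]>60)&(h[...,0]<90)&(h[...,1]>120)&(abs(w[...,0]-.55)<.15)&(abs(w[...,1]+.02)<.15)
for a,b in((-.01,.03),(.085,.125)):
    t=g&(w[...,2]>a)&(w[...,2]<b);print(a,t.sum(),cv2.minAreaRect(w[t][:,:2].astype(np.float32)),np.median(w[t][:,2]))
z=np.load("side0.npz");im,d=z["im"],z["d"];w=world("side",d)
q=(w[...,2]>.161)&(w[...,2]<.172)&(abs(w[...,0]-.56)<.03)&(abs(w[...,1]+.015)<.03)&(d>0)
p=w[q];print(q.sum(),np.median(p[:,2]),cv2.minEnclosingCircle(p[:,:2].astype(np.float32)))
```

```text
{'joints': array([-9.9120e-01,  7.1000e-03,  2.2560e-01,  1.9856e+00, -1.9000e-03,
        1.1495e+00,  8.0620e-01]), 'position': array([0.3668, 0.2969, 0.2609]), 'tcp_rot': array([-2.e-04, -2.e-04,  1.e+00, -1.e-04]), 'finger_gap': np.float64(0.051), 'force': array([1.0585, 0.2929, 0.1275])}
207 0.15880568310948717
((0.5539131760597229, -0.009296425618231297), 0.03439996391534805)
-0.01 1258 ((0.5661971569061279, -0.01754022389650345), (0.1896446943283081, 0.13942588865756989), 89.13604736328125) 0.012782948768244429
0.085 263 ((0.5643660426139832, -0.018181392922997475), (0.03564202040433884, 0.13845770061016083), 88.64700317382812) 0.11014652712519912
0 nan ((0.0, 0.0), 0.0)
  return _methods._mean(a, axis=axis, dtype=dtype,
  ret = ret.dtype.type(ret / rcount)
```

{"op": "jog_arm", "data": {"moves": [[-25,-45,0,0],[-25,-45,0,0],[-25,-45,0,0],[-25,-45,0,0],[-25,-45,0,0],[-20,-38,0,0],[-8,-15,0,0],[0,0,0,0],[0,0,15,0],[0,0,15,0]]}}

```text
time_s: 2.1
position: [0.5155, 0.0294, 0.2309]
tcp_rot: [-0.0, -0.001, 1.0, 0.001]
force: [0.5, 0.7, 1.4]
finger_gap: 0.0514
grasp_force: 0.0
```

{"op": "jog_arm", "data": {"moves": [[0,0,15,0],[0,0,15,0],[0,0,15,0],[0,0,15,0],[0,0,3,0],[0,0,0,0]]}}

```text
time_s: 2.7
position: [0.5148, 0.029, 0.1676]
tcp_rot: [-0.001, -0.001, 1.0, 0.0]
force: [0.2, 0.8, 0.4]
finger_gap: 0.051
grasp_force: 0.0
```

Run:
```python
from h import *
s=state();print({k:np.round(s[k],4) for k in("joints","position","finger_gap","force")})
im,d=camera("side");cv2.imwrite("pics/s2.png",cv2.resize(im[160:290,200:340],None,fx=4,fy=4)[...,::-1])
```

```text
{'joints': array([-0.6206,  0.2192,  0.5424,  1.999 , -0.1378,  0.9607,  1.5639]), 'position': array([0.5148, 0.029 , 0.1676]), 'finger_gap': np.float64(0.051), 'force': array([0.1536, 0.8379, 0.3507])}
```

View pics/s2.png

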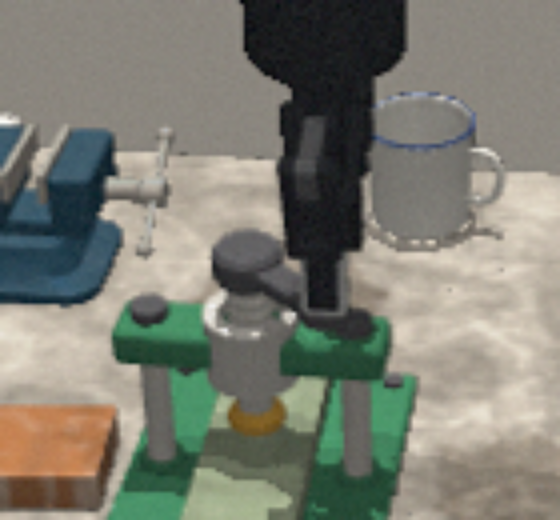

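The fingers straddle the knob, near (320,270) in the crop, and the tips are just above the crank arm. I'll correct the shortfall in the move and close gently.

{"op": "jog_arm", "data": {"moves": [[-5,-9,0,0],[0,0,0,0]]}}

```text
time_s: 2.95
position: [0.5224, 0.017, 0.1694]
tcp_rot: [0.001, 0.001, 1.0, -0.0]
force: [0.0, -1.4, -0.2]
finger_gap: 0.051
grasp_force: 0.0
```

{"op": "jog_arm", "data": {"moves": [[0,0,0,0],[0,0,0,0],[0,0,0,0],[0,0,0,0],[0,0,0,0]], "claw": 1, "grip_force": 30}}

```text
time_s: 3.45
position: [0.5208, 0.0187, 0.1683]
tcp_rot: [-0.0, -0.0, 1.0, 0.0]
force: [0.2, -0.5, -0.3]
finger_gap: 0.0205
grasp_force: 30.5
```

```bash
cat > plan.py <<'E'
import sys
from h import *
# plan.py ax ay R step n cmdx cmdy : rows in tool mm from the commanded point
ax,ay,R,step,n,cx,cy=map(float,sys.argv[1:8]);n=int(n)
a0=np.arctan2(cy-ay,cx-ax);a=a0+step*np.arange(1,n+1)
P=np.vstack([[cx,cy],np.c_[ax+R*np.cos(a),ay+R*np.sin(a)]])*1e3
D=np.round(np.diff(np.round(P),axis=0));print("a0",a0.round(3))
for i in range(0,n,10):print([[int(-x),int(y)] for x,y in D[i:i+10]],"end",P[min(i+10,n)].round(),a[min(i+9,n-1)].round(2))
E
cat > look.py <<'E'
from h import *
im,d=camera("side");w=world("side",d)
h=cv2.cvtColor(im,cv2.COLOR_RGB2HSV)
q=(w[...,2]>.125)&(w[...,2]<.18)&(np.hypot(w[...,0]-.567,w[...,1]+.019)<.025)&(d>0)
s=state();print("hub n",q.sum(),"z98",np.percentile(w[q][:,2],[50,90,98]).round(4),"t",s["time_s"])
y=(h[...,0]>12)&(h[...,0]<28)&(h[...,1]>150)&(abs(w[...,0]-.567)<.03)&(abs(w[...,1]+.019)<.03)&(w[...,2]>.02)
print("foot",y.sum(),np.median(w[y],axis=0).round(4) if y.any() else"",np.nonzero(y)[0].mean() if y.any() else "")
print({k:np.round(s[k],4) for k in("position","force","finger_gap","grasp_force")})
E
python3 look.py; python3 plan.py .566 -.0185 .06 .15 40 .521 .019
```

```text
hub n 269 z98 [0.1554 0.1586 0.1595] t 3.5
foot 68 [ 0.5642 -0.0038  0.0529] 264.70588235294116
{'position': array([0.5208, 0.0187, 0.1683]), 'force': array([0.0502, 1.1482, 0.3245]), 'finger_gap': np.float64(0.0206), 'grasp_force': np.float64(30.4926)}
a0 2.447
[[6, -6], [4, -8], [3, -9], [2, -9], [0, -9], [-1, -9], [-3, -8], [-3, -9], [-5, -7], [-6, -7]] end [524. -62.] 3.95
[[-7, -5], [-8, -5], [-8, -4], [-9, -2], [-9, 0], [-9, 0], [-9, 2], [-8, 3], [-8, 4], [-7, 6]] end [606. -63.] 5.45
[[-6, 6], [-6, 8], [-4, 8], [-2, 8], [-2, 9], [0, 9], [1, 9], [3, 9], [4, 8], [5, 7]] end [613.  18.] 6.95
[[6, 7], [7, 6], [8, 4], [8, 4], [9, 2], [9, 0], [9, 0], [8, -2], [9, -3], [8, -5]] end [532.  31.] 8.45
```

{"op": "jog_arm", "data": {"moves": [[6,-6,0,0],[4,-8,0,0],[3,-9,0,0],[2,-9,0,0],[0,-9,0,0],[0,0,0,0]]}}

```text
time_s: 4.1
position: [0.5102, -0.0236, 0.1705]
tcp_rot: [0.005, 0.001, 1.0, 0.0]
force: [8.7, 1.0, 0.2]
finger_gap: 0.0209
grasp_force: 30.5
```

```bash
python3 look.py
```

```text
hub n 304 z98 [0.1536 0.1587 0.1595] t 4.15
foot 68 [ 0.5649 -0.0032  0.0532] 264.79411764705884
{'position': array([ 0.5101, -0.0234,  0.1704]), 'force': array([7.862 , 0.4015, 0.6026]), 'finger_gap': np.float64(0.0208), 'grasp_force': np.float64(30.4966)}
```

```bash
python3 plan.py .5695 -.0160 .06 .15 30 .506 -.022
```

```text
a0 -3.047
[[-5, -9], [-3, -8], [-4, -8], [-5, -7], [-7, -7], [-7, -5], [-8, -5], [-8, -3], [-9, -2], [-9, 0]] end [571. -76.] -1.55
[[-9, 1], [-9, 2], [-8, 4], [-8, 4], [-6, 6], [-6, 7], [-5, 7], [-4, 9], [-2, 8], [-1, 9]] end [629. -19.] -0.05
[[0, 9], [1, 9], [3, 9], [4, 7], [6, 8], [6, 6], [7, 6], [8, 4], [9, 3], [8, 2]] end [577.  44.] 1.45
```

{"op": "jog_arm", "data": {"moves": [[-5,-9,0,0],[-3,-8,0,0],[-4,-8,0,0],[-5,-7,0,0],[-7,-7,0,0],[0,0,0,0]]}}

```text
time_s: 4.75
position: [0.5297, -0.061, 0.1677]
tcp_rot: [-0.001, 0.0, 1.0, 0.001]
force: [1.4, 3.3, 0.3]
finger_gap: 0.0205
grasp_force: 30.6
```

```bash
python3 look.py
```

```text
hub n 311 z98 [0.1539 0.1595 0.1603] t 4.8
foot 67 [ 0.564  -0.0031  0.0539] 264.5970149253731
{'position': array([ 0.5299, -0.0611,  0.1679]), 'force': array([ 2.0762,  3.5955, -0.3835]), 'finger_gap': np.float64(0.0209), 'grasp_force': np.float64(30.5645)}
```

{"op": "jog_arm", "data": {"moves": [[-7,-5,0,0],[-8,-5,0,0],[-8,-3,0,0],[-9,-2,0,0],[0,0,0,0]]}}

```text
time_s: 5.3
position: [0.5622, -0.0758, 0.1676]
tcp_rot: [-0.001, -0.0, 1.0, 0.001]
force: [1.4, 5.6, -0.5]
finger_gap: 0.0205
grasp_force: 30.6
```

```bash
python3 look.py
```

```text
hub n 300 z98 [0.1552 0.1607 0.1615] t 5.35
foot 72 [ 0.5641 -0.0043  0.0546] 263.93055555555554
{'position': array([ 0.5621, -0.0757,  0.1678]), 'force': array([ 1.6961,  4.707 , -0.437 ]), 'finger_gap': np.float64(0.0208), 'grasp_force': np.float64(30.5753)}
```

{"op": "jog_arm", "data": {"moves": [[-9,0,0,0],[-9,2,0,0],[-9,3,0,0],[-8,4,0,0],[0,0,0,0]]}}

```text
time_s: 5.85
position: [0.5989, -0.0686, 0.1684]
tcp_rot: [0.001, 0.0, 1.0, -0.001]
force: [1.0, 0.2, 1.4]
finger_gap: 0.0206
grasp_force: 30.6
```

```bash
python3 look.py
```

```text
hub n 299 z98 [0.1563 0.1611 0.1624] t 5.9
foot 74 [ 0.5642 -0.0043  0.0551] 263.72972972972974
{'position': array([ 0.5989, -0.0686,  0.1687]), 'force': array([ 1.4368, -0.1873,  0.3503]), 'finger_gap': np.float64(0.0206), 'grasp_force': np.float64(30.5728)}
```

```bash
python3 plan.py .5695 -.0160 .06 .15 20 .597 -.067
```

```text
a0 -1.076
[[-9, 3], [-6, 6], [-6, 7], [-5, 7], [-3, 9], [-3, 8], [0, 9], [0, 9], [2, 9], [3, 9]] end [624.   9.] 0.42
[[4, 8], [6, 7], [6, 6], [7, 5], [8, 4], [9, 3], [9, 2], [9, 0], [9, -1], [8, -3]] end [549.  40.] 1.92
```

{"op": "jog_arm", "data": {"moves": [[-9,3,0,0],[-6,6,0,0],[-6,7,0,0],[-5,7,0,0],[0,0,0,0]]}}

```text
time_s: 6.4
position: [0.6232, -0.0435, 0.1679]
tcp_rot: [-0.0, -0.001, 1.0, -0.0]
force: [-2.2, -0.2, 1.7]
finger_gap: 0.0208
grasp_force: 30.6
```

```bash
python3 look.py
```

```text
hub n 317 z98 [0.1558 0.1618 0.1626] t 6.45
foot 64 [ 0.5639 -0.0039  0.0556] 263.640625
{'position': array([ 0.6234, -0.043 ,  0.1681]), 'force': array([-2.8059,  1.3894,  1.387 ]), 'finger_gap': np.float64(0.0208), 'grasp_force': np.float64(30.593)}
```

{"op": "jog_arm", "data": {"moves": [[-3,9,0,0],[-3,8,0,0],[0,9,0,0],[0,0,0,0]]}}

```text
time_s: 6.85
position: [0.6298, -0.0146, 0.1682]
tcp_rot: [0.001, -0.002, 1.0, 0.001]
force: [-1.0, 2.3, -0.3]
finger_gap: 0.0207
grasp_force: 30.5
```

```bash
python3 look.py
```

```text
hub n 287 z98 [0.1511 0.1556 0.1568] t 6.9
foot 69 [ 0.5647 -0.0037  0.05  ] 265.94202898550725
{'position': array([ 0.6298, -0.0155,  0.1683]), 'force': array([-1.2298,  1.005 ,  0.2822]), 'finger_gap': np.float64(0.021), 'grasp_force': np.float64(30.5224)}
```

{"op": "jog_arm", "data": {"moves": [[0,0,0,0]]}}

```text
time_s: 7.0
position: [0.6298, -0.0171, 0.1685]
tcp_rot: [0.001, -0.001, 1.0, 0.001]
force: [0.3, 1.6, 0.1]
finger_gap: 0.0205
grasp_force: 30.5
```

```bash
python3 look.py; python3 plan.py .5695 -.0160 .06 -.15 42 .630 -.015
```

```text
hub n 293 z98 [0.1505 0.1554 0.1565] t 7.05
foot 69 [ 0.5643 -0.0035  0.0497] 265.92753623188406
{'position': array([ 0.6298, -0.0176,  0.1686]), 'force': array([0.6785, 1.3158, 0.1325]), 'finger_gap': np.float64(0.0207), 'grasp_force': np.float64(30.5031)}
a0 0.017
[[1, -9], [2, -9], [3, -8], [4, -8], [6, -7], [6, -6], [8, -6], [8, -4], [8, -2], [9, -2]] end [575. -76.] -1.48
[[9, 0], [9, 1], [9, 3], [8, 4], [7, 5], [7, 6], [6, 7], [4, 7], [4, 9], [2, 9]] end [510. -25.] -2.98
[[0, 9], [0, 8], [-2, 9], [-3, 9], [-5, 7], [-5, 8], [-7, 6], [-7, 5], [-8, 4], [-9, 2]] end [556.  42.] -4.48
[[-9, 2], [-9, 0], [-9, -1], [-8, -3], [-8, -4], [-8, -5], [-6, -6], [-6, -7], [-5, -8], [-3, -8]] end [627.   2.] -5.98
[[-2, -9], [0, -9]] end [629. -16.] -6.28
```

The screw has dropped: hub and foot both fell suddenly by about 6 mm measured. The drop lies at crank angle about -0.2. Now I'll crank forward, sinking with it.

{"op": "jog_arm", "data": {"moves": [[1,-9,0,0],[2,-9,0,0],[3,-8,0,0],[4,-8,1,0],[6,-7,0,0],[6,-6,0,0],[8,-6,0,0],[8,-4,1,0],[8,-2,0,0],[9,-2,0,0]]}}

```text
time_s: 8.05
position: [0.5745, -0.0762, 0.1664]
tcp_rot: [0.001, -0.001, 1.0, 0.002]
force: [-0.4, 8.6, 0.0]
finger_gap: 0.0206
grasp_force: 30.6
```

```bash
python3 look.py
```

```text
hub n 264 z98 [0.1493 0.1532 0.1543] t 8.1
foot 72 [ 0.5646 -0.0045  0.0474] 266.80555555555554
{'position': array([ 0.5725, -0.0762,  0.1662]), 'force': array([-1.8209,  7.4877, -0.8075]), 'finger_gap': np.float64(0.021), 'grasp_force': np.float64(30.5885)}
```

{"op": "jog_arm", "data": {"moves": [[9,0,0,0],[9,1,1,0],[9,3,0,0],[8,4,0,0],[7,5,0,0],[7,6,1,0],[6,7,0,0],[4,7,0,0],[4,9,1,0],[2,9,0,0]]}}

```text
time_s: 9.1
position: [0.5112, -0.0294, 0.1644]
tcp_rot: [0.003, 0.0, 1.0, -0.001]
force: [5.9, -1.5, -0.5]
finger_gap: 0.0205
grasp_force: 30.5
```

```bash
python3 look.py
```

```text
hub n 272 z98 [0.147  0.1513 0.1522] t 9.15
foot 66 [ 0.564  -0.005   0.0457] 267.42424242424244
{'position': array([ 0.5107, -0.0272,  0.1642]), 'force': array([ 5.3555,  2.5525, -0.6374]), 'finger_gap': np.float64(0.0211), 'grasp_force': np.float64(30.5329)}
```

{"op": "jog_arm", "data": {"moves": [[0,9,0,0],[0,8,1,0],[-2,9,0,0],[-3,9,0,0],[-5,7,1,0],[-5,8,0,0],[-7,6,0,0],[-7,5,1,0],[0,0,0,0]]}}

```text
time_s: 10.05
position: [0.5386, 0.0352, 0.1599]
tcp_rot: [-0.0, -0.001, 1.0, 0.001]
force: [-0.1, 2.0, 0.2]
finger_gap: 0.0211
grasp_force: 30.6
```

```bash
python3 look.py
```

```text
hub n 119 z98 [0.1465 0.1499 0.1508] t 10.1
foot 69 [ 0.5648 -0.0038  0.0438] 268.1014492753623
{'position': array([0.5383, 0.035 , 0.16  ]), 'force': array([-0.96  ,  2.1576,  0.1259]), 'finger_gap': np.float64(0.0208), 'grasp_force': np.float64(30.5932)}
```

{"op": "jog_arm", "data": {"moves": [[-8,4,0,0],[-9,2,1,0],[-9,2,0,0],[-9,0,0,0],[-9,-1,1,0],[-8,-3,0,0],[-8,-4,0,0],[-8,-5,1,0],[0,0,0,0]]}}

```text
time_s: 11.0
position: [0.6099, 0.0284, 0.1583]
tcp_rot: [0.004, -0.0, 1.0, 0.0]
force: [3.5, 3.4, -0.5]
finger_gap: 0.0209
grasp_force: 30.6
```

```bash
python3 look.py;python3 plan.py .5695 -.0160 .06 -.15 9 .606 .031
```

```text
hub n 236 z98 [0.1457 0.1483 0.1494] t 11.05
foot 69 [ 0.5646 -0.0044  0.0426] 268.60869565217394
{'position': array([0.6099, 0.0284, 0.1585]), 'force': array([3.0278, 3.3283, 0.3901]), 'finger_gap': np.float64(0.0208), 'grasp_force': np.float64(30.5821)}
a0 0.91
[[-7, -6], [-6, -7], [-4, -7], [-4, -9], [-2, -8], [0, -9], [0, -9], [2, -9], [3, -9]] end [624. -42.] -0.44
```

{"op": "jog_arm", "data": {"moves": [[-7,-6,0,0],[-6,-7,0,0],[-4,-7,1,0],[-4,-9,0,0],[-2,-8,0,0],[0,-9,0,0],[0,-8,0,0],[0,0,0,0],[0,0,0,0],[0,0,0,0]]}}

```text
time_s: 12.05
position: [0.6285, -0.0278, 0.1562]
tcp_rot: [-0.0, 0.0, 1.0, -0.001]
force: [1.9, -0.9, -0.6]
finger_gap: 0.0203
grasp_force: 30.6
```

```bash
python3 look.py; python3 look.py; python3 -c "
from h import *
im,d=camera('side');cv2.imwrite('pics/s3.png',cv2.resize(im[160:290,200:340],None,fx=4,fy=4)[...,::-1])"
```

```text
hub n 266 z98 [0.1437 0.1474 0.1483] t 12.1
foot 68 [ 0.5643 -0.0045  0.0409] 269.0147058823529
{'position': array([ 0.6286, -0.0273,  0.1562]), 'force': array([ 0.8025, -1.0552, -0.0476]), 'finger_gap': np.float64(0.0207), 'grasp_force': np.float64(30.5963)}
hub n 263 z98 [0.1438 0.1472 0.1484] t 12.15
foot 71 [ 0.5644 -0.0047  0.0417] 268.88732394366195
{'position': array([ 0.6287, -0.0268,  0.1562]), 'force': array([ 2.0996, -2.8238,  0.1665]), 'finger_gap': np.float64(0.021), 'grasp_force': np.float64(30.5953)}
```

View pics/s3.png

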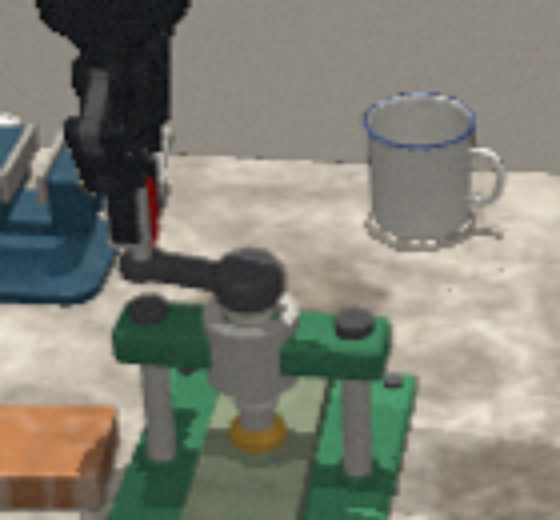

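The knob is held at about (150,210) in the crop, the foot is lower, and the bench is undisturbed. I'll let the arm settle before handing in.

{"op": "jog_arm", "data": {"moves": [[0,0,0,0],[0,0,0,0],[0,0,0,0],[0,0,0,0],[0,0,0,0],[0,0,0,0],[0,0,0,0],[0,0,0,0],[0,0,0,0],[0,0,0,0]]}}

```text
time_s: 13.2
position: [0.6288, -0.0262, 0.1562]
tcp_rot: [-0.0, -0.0, 1.0, 0.0]
force: [1.1, -0.8, 0.6]
finger_gap: 0.0207
grasp_force: 30.6
```

Run:
```python
from h import *
for i in range(12):
    camera("side");s=state();print(np.round(s["position"],4),np.round(s["force"],1),np.abs(s["joint_velocities"]).max().round(3))
```

```text
[ 0.6288 -0.0263  0.1562] [ 2.7 -1.2  0.1] 0.002
[ 0.6288 -0.0263  0.1562] [ 1.4 -0.9  0.2] 0.001
[ 0.6288 -0.0262  0.1562] [ 1.2 -1.5  0.2] 0.002
[ 0.6288 -0.0263  0.1562] [ 1.4 -0.8  0.5] 0.001
[ 0.6288 -0.0262  0.1562] [ 1.6 -0.3  0.4] 0.001
[ 0.6289 -0.0262  0.1562] [ 1.8 -1.3  0.5] 0.001
[ 0.6288 -0.0263  0.1562] [ 0.2  0.  -0.5] 0.002
[ 0.6289 -0.0262  0.1562] [ 2.1 -0.9 -0. ] 0.002
[ 0.6288 -0.0262  0.1562] [ 1.3 -1.1  0.9] 0.003
[ 0.6288 -0.0263  0.1562] [ 1.3 -0.7  0.1] 0.002
[ 0.6288 -0.0263  0.1562] [ 2.2 -0.1 -0.7] 0.002
[ 0.6288 -0.0262  0.1562] [ 1.2 -0.8 -0. ] 0.001
```

```bash
python3 -c "from station import close_job;print(close_job())"
```

```text
the job is handed in; nothing more can be done
None
```

I cranked the screw backward until it dropped, then forward about one turn (my estimate is 5.96–6.47 rad past the drop). I handed it in standing still with the knob gripped at about 30 N; no verdict came back.

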